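Clear, dial in and draw the shackle of a combination lock

ROBOT

A 6-joint arm with a two-finger parallel gripper is mounted at the origin on a cart in front of the work surface, level with it; the furniture and walls round the work are solid. World frame = base frame: x ahead of the robot, y to its left, z up, the work surface at z = 0. Lengths are in m, angles in rad, forces in N, time in s.
With the tool pointing down it reaches from about 0.3 to 0.775 m from the base axis. Payload 14.6 kg.
Tool frame: the origin (TCP) lies midway between the tips of the shut fingers; the grasp point (between the pads) lies 19 mm behind it (ctrl.pinch_z is the distance from the TCP to the grasp point, in m); z points along the fingers, y is the line along which they close (so a half turn about z gives the same grasp; the last joint's range is limited). The gripper opens to 94 mm and grips with 3 to 60 N. Pads are 16 mm wide; open, the fingers measure 119 mm over their backs; the gripper's body (75 mm by 177 mm) begins 78 mm behind the grasp point.
Start: joints at [-1.348, 0.3, 1.521, -0, 1.321, -0.067], TCP at [0.157, -0.527, 0.177] pointing down, gripper open.
Joint ranges: [-3.03, 3.03], [-0.79, 2.21], [0.23, 2.52], [-1.04, 4.18], [0, 3.07], [-2.55, 2.55]. Speed limits (rad/s): [2.22, 2.22, 2.57, 3.14, 3.14, 3.14].

INTERFACE

Orientations are given as [roll, pitch, yaw] about the fixed x, y, z axes, in that order (R = Rz(yaw) Ry(pitch) Rx(roll)).
In Python, from station import ctrl gives the robot as it stands.
- The arm moves only by the tool jog_arm, never from a script. Its argument "motion" is a list of rows, each a list of 7 numbers: the shift along the tool's x, y, z in m, then the turn, a rotation vector about the tool's x, y, z in rad, then the opening, from -1 (shut) to 1 (fully open). In form: [[tx, ty, tz, rx, ry, rz, gripper], ...]. A call has 1 to 5 rows; each row shifts and turns the commanded pose from where the row before left it, along the tool's axes as they then stand; what a row does not reach is not made up. A row lasts 1/10 s, in which the tool goes at most 50 mm and 8.59 degrees, less where a joint would pass 70% of its speed; a pose out of reach is approached as far as the arm can. A call is refused whole if a number of a shift passes 0.05 or a number of a turn 0.15, either way. A call with a gripper value outside its range is refused whole. The fingers move at their own pace and stop on an object; "squeeze" is the grip in N (left out, the last holds). Time passes only in rows, so rows that do not move let the fingers close. It gives the time, the measured TCP pose, the force, the opening and the grip force at its end, in the units of the state.
- ctrl.get_obs(): the state, without advancing time (a new reading comes with each control period).
- ctrl.camera(name): name is "side" or "top"; returns the picture (420x560x3 uint8, red, green, blue); there is no depth.
- ctrl.camera_model(name): a dict with "intrinsics" (3x3 intrinsics, pixels), "k1" (the pictures are not rectified: a ray, as slopes to the right and down, at radius r is drawn at 1 + k1 r^2 times it, then the intrinsics apply), "rvec" (rotation vector, rad) and "tvec" (3), from world to camera coordinates, as OpenCV has them. Camera axes: x right, y down, z forward; pixel columns grow to the right and rows downward; lengths in m; the calibration is good to about 2 mm. A picture is of the moment at which its call begins. camera_model takes no time and is no camera call.
- ctrl.hand_in(): hands the job in; it is judged then, once.
The state is a dict: "time_s": time; "qpos": joint angles; "joint_vel": joint speeds; "tau": joint torques, N m; "ee_pos": TCP position; "eef_rot": TCP orientation; "force": force on the tool from outside, world axes, zero at the start; "moment": the same for the moment, N m; "grip_width": finger opening in m; "grip_force": force on a finger pad.
Only numpy, scipy, OpenCV 4.12 (cv2) and the standard library are available. Lean on these libraries where they do the work, as an engineer would, in place of code of your own. Each camera call takes 0.05 s, during which the arm holds its last target. There are 200 camera calls.

TASK

Open the combination lock on the blue lockbox: first turn its dial anticlockwise all the way to the end stop, then turn it clockwise past the first click (blue dot) to the second click, where the red dot on the ring under the dial stands at the yellow index on the lock case. Leave the dial there, draw the shackle by its red sleeve straight out of the lock, and present it: lift it well clear, at least 10 cm above where it was, and finish while still holding it up, without letting go. Leave the timer, tape roll and petri dishes alone.

Things in the scene. Friction and masses are not known exactly. Their poses are not given: they have to be found in the camera images.
- lock_box: low grey steel lockbox with blue lid, fixed, 154 (x) x 274 (y) x 50 mm high; origin under its centre, on the worktop. The steel lock case (72 x 80 x 40 mm high) is fixed on the lid, centred 70 mm along the box's +y; the shackle sticks out of it towards the box's -y, the direction in which it is drawn out.
- dial_grip (a point): point to grip the dial: on its vertical axis, 72 mm above the lid, in its black grip bar, 38 mm long (this frame's x), 12 mm wide (y: fingers close along y) and reaching from 52 to 84 mm above the lid. Under the bar: a black disc of radius 21 mm, top 52 mm above the lid, and the code ring of radius 30 mm, top 46 mm above the lid.
- dial (a joint): dial angle, rad: 0 at the anticlockwise end stop, grows clockwise seen from above, up to 1.9. Light friction (0.03 N m), stays where left. Two sprung clicks: the first (blue) is shallow, about 0.1 N m to pass; the second (red), 0.6 rad on at dial = 1.2 + code_ring, is deep, draws the dial in from about 0.1 rad away and then holds it within 0.05 rad. The shackle is blocked until the second click.
- code_ring (a joint): set code, rad (0 to 0.3, differs between starts, stiff): how far the ring with the dots is set on the dial, with which it turns; the lock opens at dial = 1.2 + code_ring
- red_mark (a point): red dot, 7 mm, on top of the aluminium code ring under the dial, 26 mm from the dial axis; turns with the dial. Lock is open when it stands at the index mark.
- blue_mark (a point): blue dot, 7 mm, on the same ring; it stands at the index mark at the first click.
- index_mark (a point): yellow index mark, 4 mm wide, fixed on top of the lock case, 33.5 mm from the dial axis on the side of the box's -x; a yellow stripe runs on down the case's side
- shackle_grip (a point): centre of the red sleeve, 38 (this frame's x) x 14 (y) x 16 mm high, on the crown of the loose U-shaped steel shackle (about 0.12 kg); 22 mm above the lid, free below. Two 10 mm legs 48 mm apart run along +y over 8 mm wide rubber rests 32 mm from here, 88 mm to the case and up to 54 mm into it; 1 mm play. Draw it along its -y at least 58 mm before lifting.
- timer: white lab timer 42 x 66 x 32 mm, loose bystander, origin under its centre
- tape: yellow tape roll 85 mm wide, 19 mm high, loose bystander, origin under its centre
- petri: stack of petri dishes 62 mm wide, 65 mm high, loose bystander, origin under its centre
- staple_top (a point): top of a round-bar steel staple on the lid, 28 mm wide (box x) and 37 mm high over the lid, that arches over the shackle's leg on the box's -x side, 16 mm in front of the case
There are look-alikes about, which are no part of the job. Of the things that look like the part that bears shackle_grip, the smaller one is meant.

How it is judged:
On the way, in this order (a step that is already met when the one before it is completed fails the run):
1. the dial is turned anticlockwise to its end stop (within 0.06 rad) with the shackle still in (value of joint dial below 0.06 rad and distance of shackle_grip from where it was at the start of the episode below 0.01 m), for 0.1 s.
2. the dial is turned clockwise until the red dot stands at the index (within 4 mm sideways) with the shackle still in (y of red_mark in the frame of index_mark between -0.004 and 0.004 m and value of joint dial above 1 rad and distance of shackle_grip from where it was at the start of the episode below 0.01 m), for 0.2 s.
3. the shackle is drawn out along its axis, at least 50 mm, and still low (y of shackle_grip in the frame of lock_box below -0.108 m and z of shackle_grip in the frame of lock_box below 0.105 m).
At the end, for the whole second after the job is handed in: The shackle is out of the lock, held still in the fingers with its sleeve at least 165 mm above the worktop (93 mm above where it was), touching nothing of the lock or box, and the dial's red dot still stands at the index within 4 mm sideways (height (world z) of shackle_grip above 0.165 m and contact force between the fingers and shackle above 1 N and contact force between shackle and lock_box below 0.05 N and linear speed of shackle below 0.03 m/s and y of red_mark in the frame of index_mark between -0.004 and 0.004 m and value of joint dial above 1 rad); the arm keeps its last pose, push and grip.
It fails at once if a bystander (timer, tape roll, petri dishes) is shifted more than 20 mm (distance of any of timer, tape, petri from where it was at the start of the episode above 0.02 m).
It also fails if it takes over 51 s, if anything falls off the work surface, if the arm or the gripper's body presses on something with over 40 N, if the wrist force passes 120 N, or if a joint passes its speed limit or range.

## Working session

There is one attempt and no reset: what is moved stays moved. The work goes in short steps, Python scripts to look and compute and a tool call to move; the robot and the scene stay as the last step left them, time stands still between calls to the robot, and variables do not carry over. Pictures are saved under pics/ and viewed, at most 10 in all, crops included, and the job is handed in when it is done.

Besides the shell and the picture viewer there is one more tool, called as a command line: name --pt "numbers of a row" for each row, then --argument value for the rest. jog_arm: Moves the arm, as the interface text tells. Its arguments: {"type":"object","properties":{"motion":{"type":"array"},"squeeze":{"type":"number"}},"required":["motion"]}

```bash
mkdir -p pics
python3 - <<'E'
from station import ctrl
import cv2
for n in("top","side"):
    im=ctrl.camera(n); cv2.imwrite(f"pics/{n}0.png",cv2.cvtColor(im,cv2.COLOR_RGB2BGR))
    m=ctrl.camera_model(n); print(n,m)
print(ctrl.get_obs(),ctrl.pinch_z)
E
```

```text
top {'intrinsics': array([[385.29197298,   0.        , 277.18587872],
       [  0.        , 385.29197298, 211.82872961],
       [  0.        ,   0.        ,   1.        ]]), 'k1': 0.004215231907099935, 'rvec': array([ 2.18952579, -2.19190149,  0.09077033]), 'tvec': array([-0.04099932,  0.60829434,  0.99617946])}
side {'intrinsics': array([[392.00740587,   0.        , 285.80858529],
       [  0.        , 392.00740587, 209.60374611],
       [  0.        ,   0.        ,   1.        ]]), 'k1': -0.008591051671331904, 'rvec': array([ 2.54900358,  0.37075769, -0.10852272]), 'tvec': array([-0.58890941, -0.12129953,  1.23289281])}
{'time_s': 0.1, 'qpos': array([-1.34751373e+00,  3.00246811e-01,  1.52168156e+00,  2.66531549e-05,
        1.32094133e+00, -6.65888301e-02]), 'joint_vel': array([ 0.00114202, -0.00010925,  0.00028313,  0.00046625, -0.00064985,
        0.00015964]), 'tau': array([-3.46956784e-01, -5.27851009e+01, -3.59707189e+01,  5.15683278e-03,
       -3.20682339e-01, -2.03559478e-02]), 'ee_pos': array([ 0.15712718, -0.52665809,  0.17686695]), 'eef_rot': array([-3.14032015e+00, -1.10734350e-04,  2.89864750e-01]), 'force': array([-0.30862134, -0.79321323, -1.41777677]), 'moment': array([ 0.03231546,  0.04515274, -0.00097533]), 'grip_force': 0.0, 'grip_width': 0.09389022770141542} 0.0188
```

View pics/top0.png

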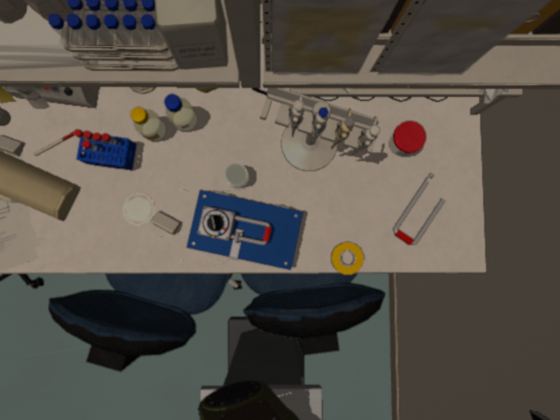

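View pics/side0.png

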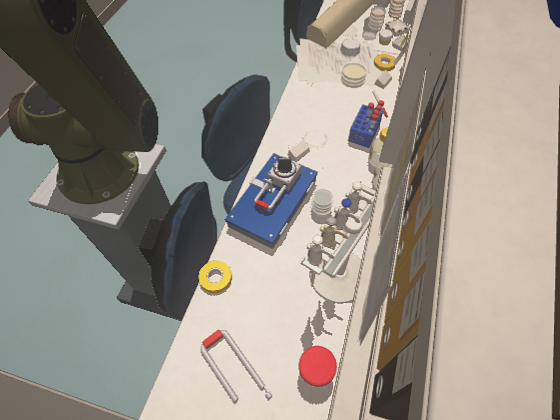

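The top view shows the lockbox with lid corners near (199,190), (304,211), (294,268) and (188,247). The dial is at about (216,223), the red sleeve at (267,235) and the staple at (237,242). The large loose shackle at (415,215) is the look-alike. Tape is at (347,258), the timer at (165,222) and the petri dishes at (237,176).

```bash
cat > h.py <<'E'
from station import ctrl
import cv2, numpy as np
def model(n):
    m=ctrl.camera_model(n); R=cv2.Rodrigues(m["rvec"])[0]
    return m["intrinsics"],np.array([m["k1"],0,0,0.]),m["rvec"],m["tvec"],R
def p2w(n,px,z):
    K,d,rv,t,R=model(n)
    u=cv2.undistortPoints(np.array(px,float).reshape(-1,1,2),K,d).reshape(-1,2)
    ray=np.c_[u,np.ones(len(u))]@R; C=-R.T@t
    return C+ray*((z-C[2])/ray[:,2])[:,None]
def w2p(n,P):
    K,d,rv,t,R=model(n)
    return cv2.projectPoints(np.array(P,float).reshape(-1,1,3),rv,t,K,d)[0].reshape(-1,2)
def crop(im,c,h,s,f):
    x,y=c; cv2.imwrite(f,cv2.cvtColor(cv2.resize(im[y-h[1]:y+h[1],x-h[0]:x+h[0]],None,fx=s,fy=s,interpolation=cv2.INTER_CUBIC),cv2.COLOR_RGB2BGR))
E
python3 - <<'E'
from h import *
from scipy.optimize import least_squares
im=ctrl.camera("top"); si=ctrl.camera("side")
crop(im,(245,228),(66,50),6,"pics/t1.png"); crop(si,(275,190),(50,50),6,"pics/s1.png")
def lid(im,c,r):
    hsv=cv2.cvtColor(im,cv2.COLOR_RGB2HSV)
    m=cv2.inRange(hsv,(100,100,50),(125,255,255)); 
    n,l,s,_=cv2.connectedComponentsWithStats(m)
    ok=[i for i in range(1,n) if abs(s[i,0]+s[i,2]/2-c[0])<r and abs(s[i,1]+s[i,3]/2-c[1])<r]
    i=max(ok,key=lambda i:s[i,4]); pts=np.argwhere(l==i)[:,::-1]; print(s[i]); return pts
for n,I,c in(("top",im,(246,229)),("side",si,(272,200))):
    pts=lid(I,c,30); w=p2w(n,pts,.05)
    (cx,cy),(a,b),th=cv2.minAreaRect(w[:,:2].astype(np.float32)*1000)
    print(n,cx,cy,a,b,th)
def red(I,n,c):
    hsv=cv2.cvtColor(I,cv2.COLOR_RGB2HSV); m=cv2.inRange(hsv,(0,140,90),(8,255,255))|cv2.inRange(hsv,(172,140,90),(180,255,255))
    k=np.argwhere(m)[:,::-1]; k=k[np.abs(k-c).max(1)<12]; print(n,len(k),k.mean(0),p2w(n,[k.mean(0)],.075))
red(im,"top",(267,235)); red(si,"side",(262,205))
E
```

```text
[ 187  191  116   78 3967]
top 562.3473510742188 41.212852478027344 269.92791748046875 149.81117248535156 77.83293914794922
[ 225  166   92   76 2253]
side 563.197998046875 37.280792236328125 270.91119384765625 152.8035125732422 77.74349975585938
top 75 [266.50666667 233.86666667] [[ 0.54939597 -0.01432901  0.075     ]]
side 53 [261.83018868 203.39622642] [[ 0.55029539 -0.01569432  0.075     ]]
```

View pics/t1.png

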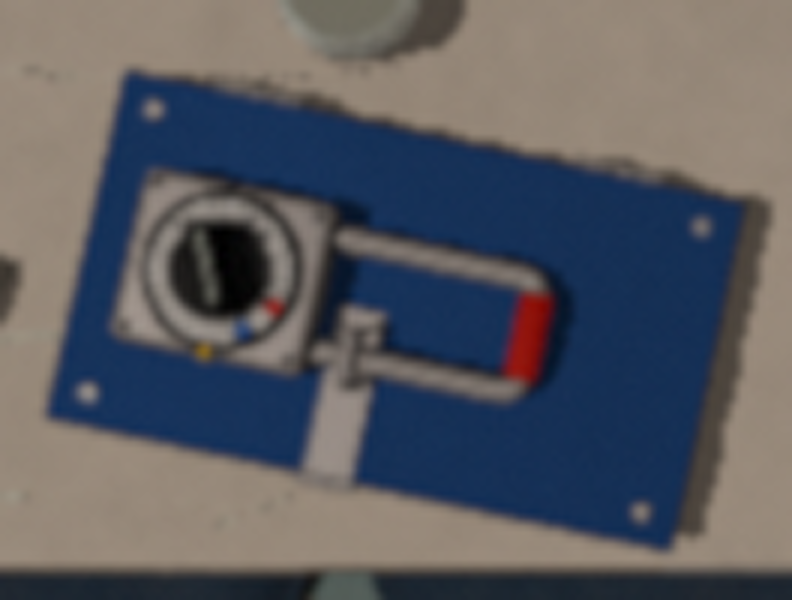

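View pics/s1.png

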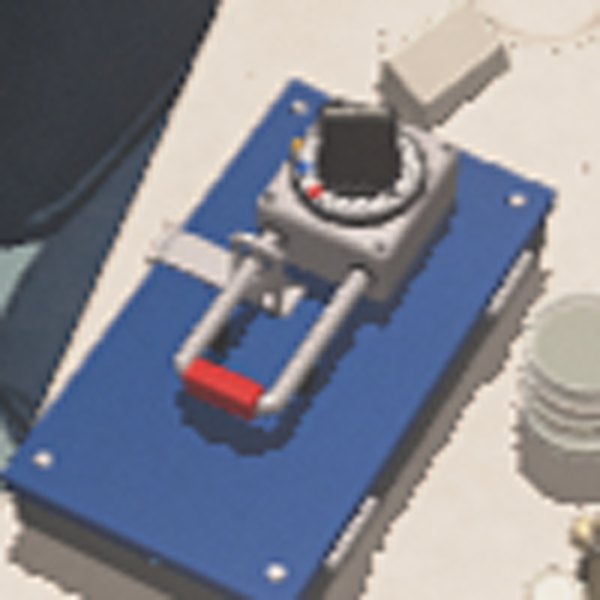

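The top crop shows the index at (204,350), red dot at (275,307), blue dot at (243,330) and dial centre at about (220,270). The bar's white line runs from (200,232) to (215,300). The side crop shows the bar top at about (360,108), and the staple arching over the near leg, so the draw must clear it too. Next I compare these positions with the box model.

```bash
cat >> h.py <<'E'
T=lambda p:(np.array(p,float)+.5)/6-.5+[179,178]
S=lambda p:(np.array(p,float)+.5)/6-.5+[225,140]
E
python3 - <<'E'
from h import *
c=np.array([.5627,.0400]);b=-.213
Rb=np.array([[np.cos(b),-np.sin(b)],[np.sin(b),np.cos(b)]])
W=lambda x,y,z:np.r_[c+Rb@[x,y],z]
print("dial",W(0,.07,0),"grip",W(0,-.058,0))
pr=lambda n,f,*P:print(n,*[np.round(f(p2w(n,[p],z))[0,:2],4) if 0 else np.round(p2w(n,[f(p)],z)[0],4) for p,z in P])
pr("top dotscentre/line ends/idx/red/blue",T,((220,270),.096),((200,232),.134),((215,300),.134),((204,350),.09),((275,307),.096),((243,330),.096))
pr("side bartop, ring,idx,red",S,((360,108),.134),((357,172),.094),((297,146),.09),((314,190),.096))
for n,o in(("top",(179,178)),("side",(225,140))):
    q=w2p(n,[W(0,.07,.096),W(0,.07,.134),W(-.0335,.07,.09),W(0,-.058,.072),*[W(sx*.077,sy*.137,.05) for sx in(-1,1) for sy in(-1,1)]]); print(n,np.round((q-o+.5)*6-.5).tolist())
print(p2w("top",[(347,258),(237,176),(165,222)],.02))
E
```

```text
dial [0.57749751 0.10841808 0.        ] grip [ 0.5504392  -0.01668927  0.        ]Traceback (most recent call last):
  File "<stdin>", line 7, in <module>
  File "<stdin>", line 6, in <lambda>
  File "h.py", line 7, in p2w
    K,d,rv,t,R=model(n)
               ~~~~~^^^
  File "h.py", line 4, in model
    m=ctrl.camera_model(n); R=cv2.Rodrigues(m["rvec"])[0]
ValueError: cameras: side, top
```

Run:
```python
from h import *
c=np.array([.5627,.0400]);b=-.213
Rb=np.array([[np.cos(b),-np.sin(b)],[np.sin(b),np.cos(b)]])
W=lambda x,y,z:np.r_[c+Rb@[x,y],z]
pr=lambda n,f,*P:print(n,*[np.round(p2w(n,[f(p)],z)[0],4) for p,z in P])
pr("top",T,((220,270),.096),((200,232),.134),((215,300),.134),((204,350),.09),((275,307),.096),((243,330),.096))
pr("side",S,((360,108),.134),((357,172),.094),((297,146),.09),((314,190),.096))
for n,o in(("top",(179,178)),("side",(225,140))):
    q=w2p(n,[W(0,.07,.096),W(0,.07,.134),W(-.0335,.07,.09),W(0,-.058,.072),*[W(sx*.077,sy*.137,.05) for sx in(-1,1) for sy in(-1,1)]]); print(n,np.round((q-o+.5)*6-.5).tolist())
print(p2w("top",[(347,258),(237,176),(165,222)],.02))
```

```text
top [0.5768 0.1104 0.096 ] [0.59   0.1127 0.134 ] [0.5634 0.1065 0.134 ] [0.5444 0.1175 0.09  ] [0.5617 0.0879 0.096 ] [0.5524 0.1008 0.096 ]
side [0.5778 0.1109 0.134 ] [0.578 0.105 0.094] [0.5448 0.1151 0.09  ] [0.5621 0.0873 0.096 ]
top [[225.0, 268.0], [211.0, 264.0], [209.0, 349.0], [533.0, 335.0], [678.0, 553.0], [46.0, 417.0], [752.0, 199.0], [128.0, 65.0]]
side [[358.0, 164.0], [358.0, 112.0], [297.0, 145.0], [223.0, 388.0], [-6.0, 473.0], [290.0, 74.0], [285.0, 616.0], [559.0, 188.0]]
[[ 0.48652977 -0.22511287  0.02      ]
 [ 0.70405955  0.06513967  0.02      ]
 [ 0.58173946  0.25371204  0.02      ]]
```

jog_arm --pt "0 0 -0.02 0 0 0 1" --pt "0.02 -0.0165 -0.02 0 0 0 1" --pt "0.03 -0.025 -0.02 0 0 0 1" --pt "0.03 -0.025 -0.015 0 0 0 1" --pt "0.03 -0.025 0 0 0 0 1"

```text
time_s: 0.7
ee_pos: [0.2372, -0.4073, 0.2542]
eef_rot: [3.138, -0.001, 0.289]
force: [0.2, -3.4, -0.8]
grip_width: 0.0941
grip_force: 0.0
```

jog_arm --pt "0.03 -0.025 0 0 0 0 1" --pt "0.03 -0.025 0 0 0 0 1" --pt "0.03 -0.025 0 0 0 0 1" --pt "0.03 -0.025 0 0 0 0 1" --pt "0.03 -0.025 0 0 0 0 1"

```text
time_s: 1.2
ee_pos: [0.3451, -0.2439, 0.2524]
eef_rot: [3.141, -0.0, 0.29]
force: [0.8, -2.5, -0.5]
grip_width: 0.0939
grip_force: 0.0
```

jog_arm --pt "0.03 -0.025 0 0 0 0 1" --pt "0.03 -0.025 0 0 0 0 1" --pt "0.03 -0.025 0 0 0 0 1" --pt "0.03 -0.025 0 0 0 0 1" --pt "0.03 -0.025 0 0 0 0 1"

```text
time_s: 1.7
ee_pos: [0.4532, -0.0811, 0.2524]
eef_rot: [3.141, -0.0, 0.29]
force: [0.9, -1.9, -0.2]
grip_width: 0.0936
grip_force: 0.0
```

jog_arm --pt "0.03 -0.025 0 0 0 0 1" --pt "0.03 -0.025 0 0 0 0 1" --pt "0.03 -0.025 0 0 0 0 1" --pt "0.02 -0.0165 0 0 0 0 1" --pt "0 0 0 0 0 0 1"

```text
time_s: 2.2
ee_pos: [0.5325, 0.0385, 0.2515]
eef_rot: [-3.141, 0.001, 0.293]
force: [0.0, -2.8, -1.0]
grip_width: 0.0941
grip_force: 0.0
```

jog_arm --pt "0.0253 -0.0219 0 0 0 0 1" --pt "0.0253 -0.0219 0 0 0 0 1" --pt "0.0127 -0.0109 0 0 0 0 1" --pt "0 0 0 0 0 -0.14 1" --pt "0 0 0 0 0 -0.14 1"

```text
time_s: 2.7
ee_pos: [0.5766, 0.1063, 0.2521]
eef_rot: [-3.142, 0.001, 0.575]
force: [0.8, -2.1, -0.1]
grip_width: 0.0936
grip_force: 0.0
```

jog_arm --pt "0 0 0 0 0 -0.14 1" --pt "0 0 0 0 0 -0.14 1" --pt "0 0 0 0 0 -0.14 1" --pt "0 0 0 0 0 -0.14 1" --pt "0 0 0 0 0 -0.14 1"

```text
time_s: 3.2
ee_pos: [0.5765, 0.1057, 0.2524]
eef_rot: [3.142, 0.0, 1.275]
force: [0.0, -2.5, -0.5]
grip_width: 0.0943
grip_force: 0.0
```

jog_arm --pt "0 0 0 0 0 -0.14 1" --pt "0 0 0 0 0 -0.14 1" --pt "0 0 0 0 0 -0.14 1" --pt "0 0 0 0 0 -0.14 1" --pt "0 0 0 0 0 -0.14 1"

```text
time_s: 3.7
ee_pos: [0.5765, 0.1057, 0.2524]
eef_rot: [-3.141, 0.0, 1.975]
force: [0.6, -2.2, -1.0]
grip_width: 0.0943
grip_force: 0.0
```

jog_arm --pt "0 0 0 0 0 -0.14 1" --pt "0 0 0 0 0 -0.14 1" --pt "0 0 0 0 0 -0.14 1" --pt "0 0 0 0 0 -0.14 1" --pt "0 0 0 0 0 -0.14 1"

```text
time_s: 4.2
ee_pos: [0.5765, 0.1057, 0.2524]
eef_rot: [-3.141, 0.0, 2.675]
force: [-0.1, -2.9, -0.9]
grip_width: 0.0943
grip_force: 0.0
```

jog_arm --pt "0 0 0 0 0 -0.14 1" --pt "0 0 0 0 0 -0.14 1" --pt "0 0 0 0 0 -0.14 1" --pt "0 0 0 0 0 -0.14 1" --pt "0 0 0 0 0 -0.14 1"

```text
time_s: 4.7
ee_pos: [0.5765, 0.1057, 0.2524]
eef_rot: [-3.141, -0.0, -2.908]
force: [-0.4, -1.7, -1.4]
grip_width: 0.0943
grip_force: 0.0
```

jog_arm --pt "0 0 0 0 0 0 1" --pt "0 0 0 0 0 0 1"

```text
time_s: 4.9
ee_pos: [0.5766, 0.1062, 0.2524]
eef_rot: [-3.142, 0.0, -2.918]
force: [0.1, -2.2, 0.2]
grip_width: 0.0937
grip_force: 0.0
```

jog_arm --pt "-0.001 0.003 0.03 0 0 0 1" --pt "0 0 0.035 0 0 0 1" --pt "0 0 0.035 0 0 0 1" --pt "0 0 0.03 0 0 0 0.5" --pt "0 0 0.015 0 0 0 0.2" --squeeze 10

```text
time_s: 5.4
ee_pos: [0.5758, 0.1096, 0.1046]
eef_rot: [3.141, -0.003, -2.918]
force: [0.6, -1.8, 0.0]
grip_width: 0.0814
grip_force: 0.0
```

jog_arm --pt "0 0 0 0 0 0 0" --pt "0 0 0 0 0 0 -0.3"

```text
time_s: 5.6
ee_pos: [0.5774, 0.1099, 0.1081]
eef_rot: [-3.141, 0.001, -2.916]
force: [1.3, -1.3, 0.1]
grip_width: 0.0656
grip_force: 0.0
```

jog_arm --pt "0 0 0 0 0 0 -1" --pt "0 0 0 0 0 0 -1" --pt "0 0 0 0 0 0 -1" --pt "0 0 0 0 0 0 -1"

```text
time_s: 6.0
ee_pos: [0.5772, 0.1102, 0.1077]
eef_rot: [-3.142, 0.001, -2.914]
force: [0.3, -3.0, 0.0]
grip_width: 0.0332
grip_force: 0.0
```

Run:
```python
from h import *
o=ctrl.get_obs(); print({k:np.round(o[k],4) for k in("time_s","qpos","ee_pos","eef_rot","force","moment","grip_width","grip_force")})
```

```text
{'time_s': np.float64(6.0), 'qpos': array([ 0.1263,  0.4453,  1.4896, -0.    ,  1.2061, -1.6726]), 'ee_pos': array([0.5772, 0.1102, 0.1077]), 'eef_rot': array([-3.1415e+00,  6.0000e-04, -2.9135e+00]), 'force': array([ 0.3251, -3.0388,  0.0429]), 'moment': array([-0.0341, -0.1326,  0.003 ]), 'grip_width': np.float64(0.0332), 'grip_force': np.float64(0.0)}
```

jog_arm --pt "0 0 0 0 0 0 -1" --pt "0 0 0 0 0 0 -1" --pt "0 0 0 0 0 0 -1"

```text
time_s: 6.3
ee_pos: [0.5771, 0.1101, 0.1074]
eef_rot: [3.142, 0.0, -2.913]
force: [0.9, -2.1, -0.6]
grip_width: 0.0092
grip_force: 0.0
```

jog_arm --pt "0 0 0 0 0 0 -1" --pt "0 0 0 0 0 0 -1"

```text
time_s: 6.5
ee_pos: [0.5771, 0.1101, 0.1073]
eef_rot: [3.142, -0.0, -2.913]
force: [0.4, -2.0, 0.3]
grip_width: 0.0007
grip_force: 0.0
```

Run:
```python
from h import *
si=ctrl.camera("side"); im=ctrl.camera("top")
a=cv2.resize(si[125:225,215:315],(560,560),interpolation=cv2.INTER_CUBIC)
cv2.imwrite("pics/s2.png",cv2.cvtColor(a,cv2.COLOR_RGB2BGR))
o=ctrl.get_obs();print(o["grip_width"],o["grip_force"],o["moment"])
```

```text
0.000651785387255386 0.0 [-0.02631105 -0.14385968  0.01434419]
```

View pics/s2.png

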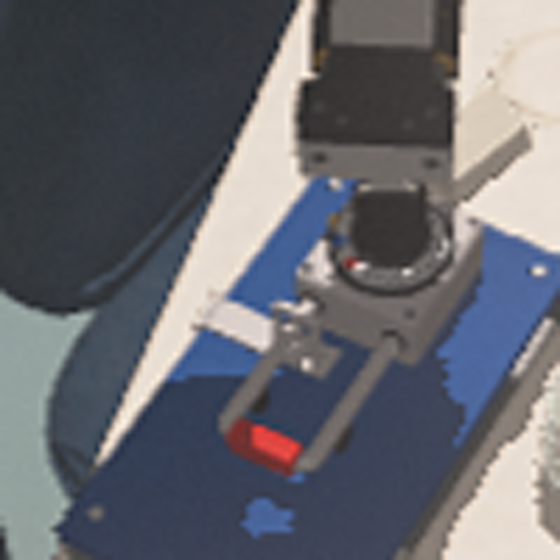

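Run:
```python
from h import *
K,d,rv,t,R=model("side"); print("C",-R.T@t)
o=ctrl.get_obs();p=o["ee_pos"]
q=w2p("side",[p,p+[0,0,.02],p+[0,0,.097],[.5773,.1092,.134],[.5773,.1092,.102]])
print(np.round((q-[215,125])*5.6))
im=ctrl.camera("top"); print(np.round(w2p("top",[p,p+[0,0,.097]])))
a=cv2.resize(ctrl.camera("side")[130:190,260:320],(600,600),interpolation=cv2.INTER_CUBIC)
a=np.clip(a.astype(float)*1.8,0,255).astype(np.uint8)
cv2.imwrite("pics/s3.png",cv2.cvtColor(a,cv2.COLOR_RGB2BGR))
```

```text
C [ 0.78300123 -0.56747264  0.97284965]
[[388. 218.]
 [388. 192.]
 [387.  86.]
 [388. 185.]
 [388. 226.]]
[[215. 222.]
 [208. 220.]]
```

View pics/s3.png

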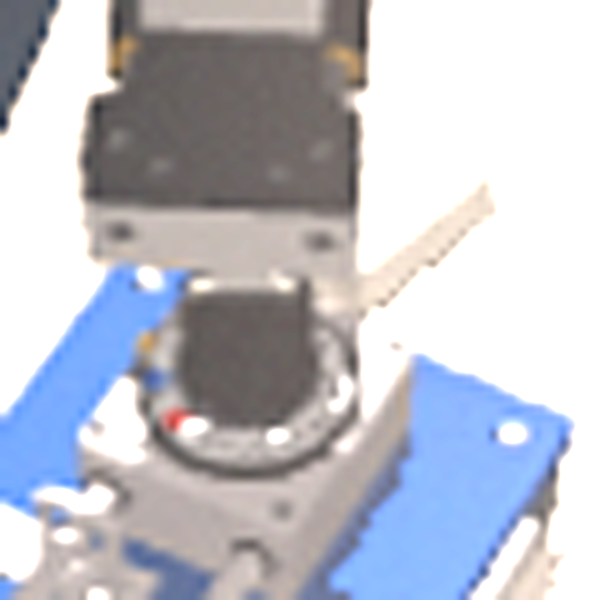

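The stretched crop shows the red dot still at (178,420), and something dark in front of the middle of the bar, but the gripper reads shut with no force. I'll wait a moment and try a small anticlockwise turn, tracking the red dot.

jog_arm --pt "0 0 0 0 0 0 -1" --pt "0 0 0 0 0 0 -1" --squeeze 25

```text
time_s: 6.9
ee_pos: [0.577, 0.1101, 0.1073]
eef_rot: [3.142, -0.0, -2.913]
force: [-0.3, -1.9, -0.8]
grip_width: 0.0003
grip_force: 0.0
```

```bash
cat >> h.py <<'E'
def reddot(z=.096):
    I=ctrl.camera("side"); c=np.array([280,168])
    hsv=cv2.cvtColor(I,cv2.COLOR_RGB2HSV)[150:186,262:308].astype(int)
    rd=((hsv[...,0]<9)|(hsv[...,0]>171))&(hsv[...,1]>110)&(hsv[...,2]>60)
    k=np.argwhere(rd)[:,::-1]+[262,150]
    if not len(k): print("no red"); return I
    w=(hsv[...,1]*1.0)[rd]; m=(k*w[:,None]).sum(0)/w.sum()
    p=p2w("side",[m],z)[0,:2]-[.5773,.1092]
    print("red",len(k),m,"angle to go cw deg",(np.degrees(np.arctan2(p[1],p[0]))-167.8)%360,np.hypot(*p)); return I
E
python3 - <<'E'
from h import *
I=reddot(); o=ctrl.get_obs(); print(o["grip_width"],o["grip_force"],o["moment"])
a=I[135:185,265:305].max(2); print(a[12:40,8:34])
E
```

```text
red 3 [277.28172589 171.36548223] angle to go cw deg 69.61092793502121 0.026099081199444006
0.0004160615527349401 0.0 [ 0.02612651 -0.13657639 -0.04160231]
[[ 57  57  63  59  58  57  59  58  60  58  60  60  60  65  72  69  64  63
   63  65  65  63  56 196 223 220]
 [ 56  55  55  56  57  60  59  61  60  59  60  61  60  63  65  64  64  65
   66  66  66  62  54 201 223 221]
 [ 52  54  56  56  54  55  54  58  58  59  58  59  59  60  62  61  62  62
   64  63  64  61  53 199 223 220]
 [ 76  68  61  63  64  64  65  57  54  56  54  56  56  58  60  59  58  60
   60  61  61  59  66 200 221 218]
 [110 111 109 109 111 109 110 110 110 111 111 112  99  95  95  94  96  96
   85  82  81  80  95 201 221 218]
 [105 111 112 112 110 112 111 111 113 113 112 113 112 112 112 112 112 114
  115 115 115 110 104 199 221 220]
 [ 89 108 110 111 112 110 111 110 112 111 112 111 113 113 112 112 114 101
   87  84  98 110 103 200 220 220]
 [111 109 111 110 110 111 111 111 111 112 112 112 112 112 113 114 112  98
   77  69  91 107 124 203 221 227]
 [111 110 109 110 110 111 112 113 111 110 111 111 112 111 112 112 114 11
[... 1408 characters left out ...]
58  59  56
   74 106 100 192 127 158 199 180]
 [139  78  80 103 106  73  54  56  56  55  57  56  57  58  59  58  57  61
   81 108  99 165 113 152 183 147]
 [136  60 102 116 115  92  62  65  60  55  55  56  57  55  56  57  57  78
  108 117 171 140  76 169 165 116]
 [164  79  93 118 119 115  89  74  62  60  55  60  56  60  60  58  86 110
  118 104 118  93  71 153 133 101]
 [220 131  60 106 117 211 237 158  85  70  66  63  69  62  68  92 110 116
   95 104  90  68 104 126 109 101]
 [226 142  52  67 102 149 143 106 107 113 113 113 115 112 216 169 103 112
  113  90  62 107 143 119 100 102]
 [163 110  85  56  67 103 115 101 109 101 110 118 101 108 132 110 109 111
   89  63 116 162 132 102 101 101]]
```

Run:
```python
from h import *
o=ctrl.get_obs();p=o["ee_pos"]; Rt=__import__("scipy.spatial.transform",fromlist=["x"]).Rotation.from_euler("xyz",o["eef_rot"]).as_matrix()
A=lambda v:(p+Rt@np.array(v))
pts=[A((sx*.0375,sy*.0885,z)) for z in(-.097,-.13) for sy in(-1,1) for sx in(-1,1)]
print("palm s3",np.round((w2p("side",pts)-[260,130])*10).tolist())
pts=[A((sx*.008,sy*.013,z)) for z in(0,-.03,-.09) for sy in(-1,1) for sx in(-1,1)]
print("closed finger s3",np.round((w2p("side",pts)-[260,130])*10).tolist())
im=ctrl.camera("top"); a=cv2.resize(im[180:270,160:280],(800,600),interpolation=cv2.INTER_CUBIC)
cv2.imwrite("pics/t2.png",cv2.cvtColor(np.clip(a*1.6,0,255).astype(np.uint8),cv2.COLOR_RGB2BGR))
```

```text
palm s3 [[369.0, 373.0], [70.0, 359.0], [398.0, -131.0], [126.0, -143.0], [372.0, 288.0], [65.0, 274.0], [402.0, -222.0], [122.0, -234.0]]
closed finger s3 [[268.0, 376.0], [211.0, 373.0], [274.0, 304.0], [218.0, 302.0], [268.0, 307.0], [210.0, 304.0], [274.0, 235.0], [217.0, 232.0], [269.0, 160.0], [208.0, 157.0], [275.0, 86.0], [215.0, 83.0]]
```

View pics/t2.png

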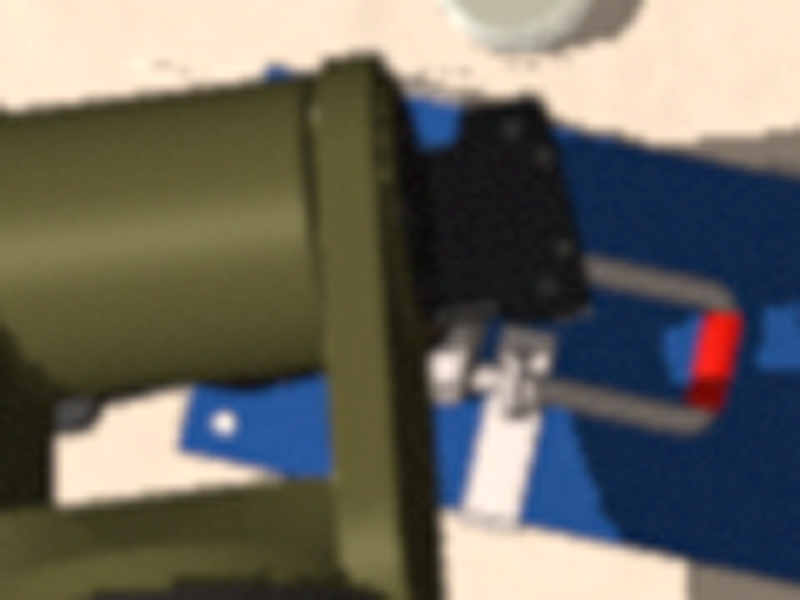

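The top view shows the black palm face with screws at (512,127), (543,155), (562,247) and (550,290). The same screws appear in the side crop at (320,150), (280,172), (160,165) and (120,140), so I can triangulate the hand's real height.

Run:
```python
from h import *
a=np.array([(512,127),(543,155),(562,247),(550,290)])/6.667+[160,180]-.4
b=np.array([(320,150),(280,172),(160,165),(120,140)])/10+[260,130]-.45
Ps=[];us=[]
for n,x in(("top",a),("side",b)):
    K,d,rv,t,R=model(n); Ps.append(np.c_[R,t]); us.append(cv2.undistortPoints(x.reshape(-1,1,2).astype(float),K,d).reshape(-1,2).T)
X=cv2.triangulatePoints(Ps[0],Ps[1],us[0],us[1]); X=(X[:3]/X[3]).T
p=ctrl.get_obs()["ee_pos"]; y=-2.913
print(X); D=X-p; print("along tool x,y,up",np.c_[D[:,:2]@[np.cos(y),np.sin(y)],D[:,:2]@[np.sin(y),-np.cos(y)],D[:,2]])
```

```text
[[0.61640133 0.04235486 0.27247137]
 [0.60857874 0.03334466 0.2717536 ]
 [0.58085049 0.02746682 0.27172619]
 [0.56879616 0.03128365 0.272419  ]]
along tool x,y,up [[-0.0229601  -0.07492315  0.16513612]
 [-0.01329923 -0.08192631  0.16441835]
 [ 0.01503966 -0.08136783  0.16439094]
 [ 0.0259155  -0.07491869  0.16508376]]
```

jog_arm --pt "0 0 0 0 0 -0.1 -1" --pt "0 0 0 0 0 0 -1"

```text
time_s: 7.2
ee_pos: [0.5771, 0.1101, 0.1073]
eef_rot: [3.142, -0.0, -2.812]
force: [-0.1, -2.8, -0.8]
grip_width: 0.0004
grip_force: 0.0
```

Run:
```python
from h import *
I=reddot(); o=ctrl.get_obs(); print(o["grip_width"],o["grip_force"],o["moment"])
print(I[152:172,272:300].max(2))
```

```text
red 3 [277.30227743 171.3747412 ] angle to go cw deg 69.75042031526743 0.02607656543657533
0.0002158120632874183 0.0 [-0.08554973 -0.1780814   0.0350936 ]
[[102 109 112 112 111 111 111 109 112 113 111 113 112 113 113 113 114 113
  113 113 114 116 101  95 102 113 109 173]
 [115 100  86  81  85 106 112 111 111 111 112 111 112 112 112 112 112 114
  114 114 113  98  78  71  81 107 108 203]
 [116  98  79  70  78 104 111 111 109 110 111 110 112 112 112 112 112 112
  112 112 114 112 102  95 106 113 111 167]
 [118 108 108 100 100 111 112 110 110 111 111 110 111 109 111 113 111 113
  113 112 113 113 112 133 122 113 110 136]
 [106 108 109 116 106 113 113 112 112 111 110 113 113 111 111 111 113 113
  112 113 113 111 125 139 122 116 123 137]
 [121 131 156 153 128 122  93  83  89 105 110 111 111 112 110 139 121 111
  106 118 124 121 121 150 139 137 139 141]
 [145 104 135 169 158 129  82 148 117 105 114 114 114 114 114 126 106  82
   64 119 133 123 118 119 136 143 140 142]
 [148 145 146 150 151 131  87  87  69  65  70  70  71  71  71  66  71  69
   60 101 132 130 121 121 136 140 141 117]
 [147 148
[... 695 characters left out ...]
144  90  73  97 115  81  53  54  54  55  53  56  58  58  56  58  57  57
   58  55  99 205 172 105 194 219 216 191]
 [114  73  70  96 104  76  55  55  54  55  54  55  55  57  58  58  57  62
   57  57 152 222 227 133 190 222 200 161]
 [110  75  89 100 104  92  66  52  53  54  56  56  57  57  57  58  59  58
   57  67 202 200 198 120 157 199 178 129]
 [114  75  81  77  99 100  67  50  53  56  56  56  57  56  58  59  58  56
   60  73 209 204 182 110 150 184 148 110]
 [156  71  61 100 210 234 147  61  56  57  55  56  54  55  57  56  56  58
   80 105 123 177 142  75 168 165 117 100]
 [155  81  52  92 125 213 161  85  73  62  55  56  58  56  59  61  58  85
  109 114 174 181 114  71 153 133 101  99]]
```

jog_arm --pt "0 0 0 0 0 0.1 1" --pt "0 0 0 0 0 0 1" --pt "0 0 0 0 0 0 1" --pt "0 0 0 0 0 0 1" --pt "0 0 0 0 0 0 1"

```text
time_s: 7.75
ee_pos: [0.5771, 0.1101, 0.1073]
eef_rot: [3.142, 0.0, -2.913]
force: [0.2, -3.5, -0.0]
grip_width: 0.0372
grip_force: 0.0
```

jog_arm --pt "0 0 0 0 0 0 1" --pt "0 0 0 0 0 0 1" --pt "0 0 0 0 0 0 1" --pt "0 0 0 0 0 0 1" --pt "0 0 0 0 0 0 1"

```text
time_s: 8.25
ee_pos: [0.5771, 0.1102, 0.1074]
eef_rot: [3.142, 0.0, -2.913]
force: [-0.6, -1.6, -0.6]
grip_width: 0.0771
grip_force: 0.0
```

Run:
```python
from h import *
from scipy.spatial.transform import Rotation as Ro
o=ctrl.get_obs();p=o["ee_pos"]; Rt=Ro.from_euler("xyz",o["eef_rot"]).as_matrix(); print(o["grip_width"])
I=reddot()
pts=[p+Rt@np.array((sx*.008,-.05,z)) for z in(0,-.02,-.04,-.06) for sx in(-1,1)]
print("front finger in crop",np.round((w2p("side",pts)-[255,125])*9).tolist())
a=cv2.resize(I[125:191,255:325],None,fx=9,fy=9,interpolation=cv2.INTER_CUBIC)
cv2.imwrite("pics/s4.png",cv2.cvtColor(np.clip(a*1.8,0,255).astype(np.uint8),cv2.COLOR_RGB2BGR))
```

```text
0.07706235086129261
red 3 [277.28244275 171.35877863] angle to go cw deg 69.57346375809186 0.02608202340000843
front finger in crop [[279.0, 477.0], [227.0, 475.0], [279.0, 437.0], [226.0, 435.0], [279.0, 396.0], [226.0, 393.0], [279.0, 353.0], [225.0, 350.0]]
```

View pics/s4.png

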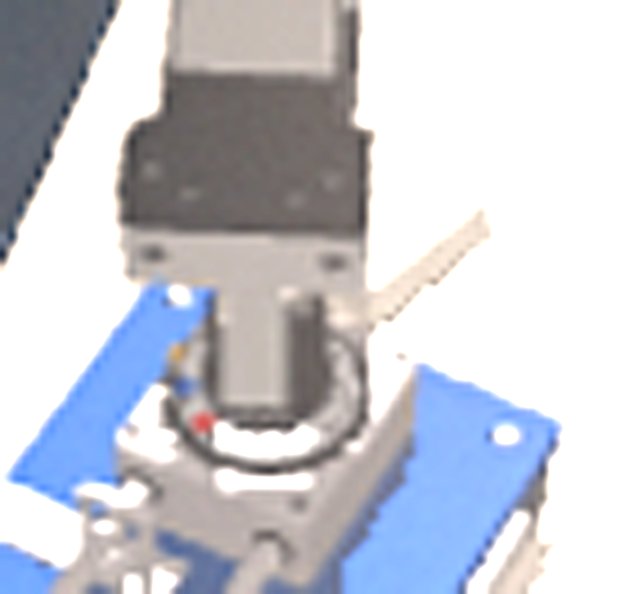

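The crop shows the open front finger's tip at y≈405. The reported pose predicts about 477, so the real tips are some 35 mm higher than reported. That fits the fingers having closed above the bar. I'll go down in checked steps.

jog_arm --pt "0 0 0.01 0 0 0 1" --pt "0 0 0.01 0 0 0 1" --pt "0 0 0.005 0 0 0 1" --pt "0 0 0 0 0 0 1"

```text
time_s: 8.7
ee_pos: [0.5765, 0.1101, 0.0811]
eef_rot: [3.141, -0.002, -2.913]
force: [-0.2, -2.7, -0.9]
grip_width: 0.0942
grip_force: 0.0
```

Run:
```python
from h import *
from scipy.spatial.transform import Rotation as Ro
o=ctrl.get_obs();p=o["ee_pos"]; Rt=Ro.from_euler("xyz",o["eef_rot"]).as_matrix(); w=o["grip_width"];print(w,p,o["force"])
I=ctrl.camera("side")
for y in(-w/2,-w/2-.0125): print(y,np.round(w2p("side",[p+Rt@np.array((0,y,z)) for z in(0,-.02,-.03,-.04)]),1).tolist())
print(I[155:195,276:294].max(2))
```

```text
0.09416802891955091 [0.57649758 0.11005903 0.08106377] [-0.22482609 -2.6807642  -0.92637803]
-0.047084014459775454 [[283.0, 182.7], [283.0, 178.4], [283.0, 176.2], [283.0, 174.0]]
-0.05958401445977546 [[282.8, 186.3], [282.7, 182.0], [282.7, 179.9], [282.7, 177.6]]
[[ 58  58  59  59  60  60  62  61  62  63  63  67  66  65  67  66  66  66]
 [ 57  56  59  60  58  59  60  61  60  62  63  62  61  64  64  64  65  64]
 [ 59  55  54  54  54  56  58  57  58  59  59  60  61  61  62  62  63  63]
 [110 110 110 111 111  99  94  94  94  95  85  80  80  81  80  73  70  67]
 [111 111 112 113 113 111 112 112 113 114 112 112 112 113 114 115 115 114]
 [110 111 111 110 112 112 113 112 112 113 113 114 114 114  99  95  93 108]
 [110 111 110 113 112 112 111 113 112 112 112 112 112 115  90  74  84 108]
 [110 112 111 111 112 110 112 111 112 113 113 114 114 113 113  98 105 114]
 [112 113 100 106 112 111 112 112 112 113 115 116 115 118 116 115 114 114]
 [109  94  66  98 111 110 112 111 111 113  92  74  71  81  84  95 112 116]
 [118  85  58 100 112 111 111 111 111 115  83  60  58  61  60  69 108 120]
 [114  81
[... 1466 characters left out ...]
105 102  99 101  91  87]
 [ 86  88  89  94 103 105 104 109 116 114  85  83 102 101  99  90  89  85]
 [ 88  86  89  89  86  87 106 114 116 120  91  96 105 102  92  89  88 141]
 [ 89  87  88  87  87  99 115 116 113 109 103 103 106 103  91  88  84 143]
 [ 87  87  87  87  90 108 115 116  95  90  93 102 108  92  90  88  84 141]
 [ 87  87  88  85  99 117 117 102  91  89  89  88  87  88  88  88 141 161]
 [ 86  87  87 100 118 116 115  92  87  89  90  89  87  88  89  88  94 149]
 [ 86  87  91 107 115 114  95  90  90  90  89  90  91  90  89  88  90  93]
 [ 87  86 100 115 116 103  92  91  90  89  90  91  90  91  88  91  91  89]
 [ 82  97 115 116 114  92  89  89  88  89  89  89  89  91  91  90  91  90]]
```

jog_arm --pt "0 0 0.004 0 0 0 0" --pt "0 0 0 0 0 0 -1" --pt "0 0 0 0 0 0 -1" --pt "0 0 0 0 0 0 -1" --pt "0 0 0 0 0 0 -1" --squeeze 10

```text
time_s: 9.25
ee_pos: [0.5771, 0.1101, 0.0785]
eef_rot: [-3.142, 0.0, -2.913]
force: [-0.7, -2.8, -0.8]
grip_width: 0.0575
grip_force: 0.0
```

jog_arm --pt "0 0 0 0 0 0 -1" --pt "0 0 0 0 0 0 -1" --pt "0 0 0 0 0 0 -1" --pt "0 0 0 0 0 0 -1" --pt "0 0 0 0 0 0 -1"

```text
time_s: 9.75
ee_pos: [0.5771, 0.1101, 0.0784]
eef_rot: [3.142, 0.0, -2.913]
force: [-0.2, -2.4, -0.8]
grip_width: 0.0175
grip_force: 0.0
```

jog_arm --pt "0 0 0 0 0 0 -1" --pt "0 0 0 0 0 0 -1" --pt "0 0 0 0 0 0 -1"

```text
time_s: 10.05
ee_pos: [0.5774, 0.1088, 0.0783]
eef_rot: [-3.14, -0.0, -2.914]
force: [2.0, -11.2, -1.5]
grip_width: 0.0121
grip_force: 10.0
```

Run:
```python
from h import *
reddot();o=ctrl.get_obs();print(o["grip_width"],o["grip_force"],o["force"],o["moment"],o["ee_pos"],o["eef_rot"])
```

```text
red 2 [277.         171.50719424] angle to go cw deg 69.32775509385397 0.02703111806116219
0.012160353400902426 10.000633522868156 [  1.50036053 -10.37043776  -0.36121774] [-1.62483145 -0.42670527  0.0057678 ] [0.57735663 0.10874717 0.07835263] [-3.13963031e+00 -5.40515223e-05 -2.91390913e+00]
```

jog_arm --pt "0 -0.0014 0 0 0 0 -1" --pt "0 0 0 0 0 0 -1" --pt "0 0 0 0 0 -0.05 -1" --pt "0 0 0 0 0 -0.05 -1" --squeeze 25

```text
time_s: 10.5
ee_pos: [0.5774, 0.1086, 0.0783]
eef_rot: [-3.141, -0.0, -2.811]
force: [0.0, -5.4, -0.9]
grip_width: 0.0116
grip_force: 25.0
```

```bash
cat >> h.py <<'E'
def st():
    o=ctrl.get_obs();print(*[np.round(o[k],4) for k in("time_s","ee_pos","eef_rot","force","moment","grip_width","grip_force")])
E
python3 -c "
from h import *
st();reddot()"
```

```text
10.5 [0.5774 0.1086 0.0783] [-3.1411e+00 -1.0000e-04 -2.8115e+00] [ 0.0247 -5.4133 -0.8543] [-0.4222 -0.1596 -0.0775] 0.0116 25.0026
red 2 [277.56617647 172.        ] angle to go cw deg 74.4131077257664 0.027053236162457764
```

jog_arm --pt "0 0 0 0 0 -0.04 -1" --pt "0 0 0 0 0 -0.04 -1"

```text
time_s: 10.75
ee_pos: [0.5775, 0.1085, 0.0784]
eef_rot: [-3.141, -0.0, -2.733]
force: [1.1, -5.2, -0.4]
grip_width: 0.012
grip_force: 25.0
```

```bash
python3 -c "
from h import *
st();reddot()"
```

```text
10.75 [0.5775 0.1085 0.0784] [-3.1410e+00 -1.0000e-04 -2.7329e+00] [ 1.0794 -5.2049 -0.3991] [-0.5492 -0.2198 -0.034 ] 0.012 25.0029
red 3 [278.29113924 172.65063291] angle to go cw deg 80.92306386400571 0.02744405423046243
```

jog_arm --pt "0 0 0 0 0 -0.04 -1" --pt "0 0 0 0 0 -0.04 -1"

```text
time_s: 11.0
ee_pos: [0.5775, 0.1084, 0.0784]
eef_rot: [-3.141, -0.0, -2.653]
force: [2.0, -6.3, -1.4]
grip_width: 0.012
grip_force: 25.0
```

```bash
python3 -c "
from h import *
st();reddot()"
```

```text
11.0 [0.5775 0.1084 0.0784] [-3.1409e+00 -1.0000e-04 -2.6530e+00] [ 2.0062 -6.2935 -1.3561] [-0.6533 -0.2948 -0.042 ] 0.012 25.0027
red 3 [278.69543147 172.7106599 ] angle to go cw deg 83.12763580764437 0.02693115437596323
```

jog_arm --pt "0 0 0 0 0 -0.04 -1" --pt "0 0 0 0 0 -0.04 -1"

```text
time_s: 11.25
ee_pos: [0.5775, 0.1083, 0.0784]
eef_rot: [-3.141, -0.0, -2.573]
force: [0.7, -6.5, -0.5]
grip_width: 0.0116
grip_force: 25.3
```

```bash
python3 -c "
from h import *
st();reddot()"
```

```text
11.25 [0.5775 0.1083 0.0784] [-3.1408e+00 -1.0000e-04 -2.5733e+00] [ 0.6857 -6.5405 -0.5499] [-0.7768 -0.2849 -0.4081] 0.0116 25.3364
red 3 [279.33838384 172.71717172] angle to go cw deg 86.42366002643996 0.025934289051021606
```

jog_arm --pt "0 0 0 0 0 -0.03 -1" --pt "0 0 0 0 0 0 -1" --pt "0 0 0 0 0 0 -1"

```text
time_s: 11.6
ee_pos: [0.5775, 0.1083, 0.0784]
eef_rot: [-3.141, -0.0, -2.545]
force: [1.9, -6.8, -0.4]
grip_width: 0.0122
grip_force: 26.2
```

```bash
python3 -c "
from h import *
st();reddot()"
```

```text
11.6 [0.5775 0.1083 0.0784] [-3.1410e+00 -1.0000e-04 -2.5453e+00] [ 1.8851 -6.8275 -0.4086] [-0.7486 -0.2971 -0.5453] 0.0122 26.1951
red 2 [279.47902098 173.        ] angle to go cw deg 88.32793823667589 0.02658502200489835
```

jog_arm --pt "0 0 0 0 0 0.14 -1" --pt "0 0 0 0 0 0.14 -1" --pt "0 0 0 0 0 0.14 -1" --pt "0 0 0 0 0 0.14 -1" --pt "0 0 0 0 0 0.14 -1"

```text
time_s: 12.15
ee_pos: [0.5773, 0.1091, 0.0784]
eef_rot: [3.141, -0.0, 3.033]
force: [-0.2, -1.9, -1.1]
grip_width: 0.0121
grip_force: 25.0
```

jog_arm --pt "0 0 0 0 0 0.14 -1" --pt "0 0 0 0 0 0.14 -1" --pt "0 0 0 0 0 0.14 -1" --pt "0 0 0 0 0 0.14 -1" --pt "0 0 0 0 0 0 -1"

```text
time_s: 12.65
ee_pos: [0.5777, 0.1097, 0.0784]
eef_rot: [3.14, -0.0, 2.475]
force: [3.5, 4.7, -2.5]
grip_width: 0.0121
grip_force: 25.0
```

```bash
python3 -c "
from h import *
st();reddot()"
```

```text
12.65 [0.5777 0.1097 0.0784] [ 3.1400e+00 -1.0000e-04  2.4753e+00] [ 3.4543  4.6897 -2.486 ] [ 1.3081 -0.7688  0.0565] 0.0121 25.0007
red 6 [274.97156398 165.46682464] angle to go cw deg 19.530463092807224 0.026952830757649822
```

jog_arm --pt "0 0 0 0 0 0.1 -1" --pt "0 0 0 0 0 0.05 -1" --pt "0 0 0 0 0 0 -1"

```text
time_s: 13.0
ee_pos: [0.5778, 0.1099, 0.0784]
eef_rot: [3.139, -0.0, 2.33]
force: [4.4, 5.5, -3.6]
grip_width: 0.0117
grip_force: 25.0
```

```bash
python3 -c "
from h import *
st();reddot()"
```

```text
13.0 [0.5778 0.1099 0.0784] [ 3.1395e+00 -4.0000e-04  2.3301e+00] [ 4.3536  5.4569 -3.6232] [ 1.4842 -0.9402 -0.1122] 0.0117 25.008
red 5 [275.72222222 164.35788114] angle to go cw deg 9.855074672177238 0.0259084292684096
```

jog_arm --pt "0 0 0 0 0 0.05 -1" --pt "0 0 0 0 0 0 -1"

```text
time_s: 13.25
ee_pos: [0.5778, 0.11, 0.0784]
eef_rot: [3.139, -0.0, 2.281]
force: [5.4, 7.1, -3.3]
grip_width: 0.012
grip_force: 25.0
```

```bash
python3 -c "
from h import *
st();reddot()"
```

```text
13.25 [0.5778 0.11   0.0784] [ 3.1395e+00 -5.0000e-04  2.2805e+00] [ 5.4168  7.0711 -3.2962] [ 1.5118 -0.9202 -0.0381] 0.012 25.003
red 3 [275.85306122 164.        ] angle to go cw deg 6.8557703071155345 0.026032786147365893
```

jog_arm --pt "0 0 0 0 0 0.04 -1" --pt "0 0 0 0 0 0 -1"

```text
time_s: 13.5
ee_pos: [0.5778, 0.11, 0.0784]
eef_rot: [3.139, -0.0, 2.241]
force: [5.1, 6.9, -4.1]
grip_width: 0.0116
grip_force: 25.0
```

```bash
python3 -c "
from h import *
st();reddot();st()"
```

```text
13.5 [0.5778 0.11   0.0784] [ 3.1394e+00 -5.0000e-04  2.2409e+00] [ 5.119   6.9319 -4.1025] [ 1.4819 -0.9966 -0.0365] 0.0116 24.9999
red 3 [276.25806452 163.67956989] angle to go cw deg 3.424518482664297 0.02545461164004731
13.55 [0.5778 0.11   0.0784] [ 3.1395e+00 -5.0000e-04  2.2419e+00] [ 5.3869  6.3259 -3.5778] [ 1.504  -1.0399  0.0078] 0.0119 24.9998
```

jog_arm --pt "0 0 0 0 0 0.03 -1" --pt "0 0 0 0 0 0 -1"

```text
time_s: 13.75
ee_pos: [0.5779, 0.11, 0.0784]
eef_rot: [3.139, -0.001, 2.211]
force: [5.9, 6.6, -3.6]
grip_width: 0.0116
grip_force: 25.0
```

```bash
python3 -c "
from h import *
st();reddot();st()"
```

```text
13.75 [0.5779 0.11   0.0784] [ 3.1394e+00 -5.0000e-04  2.2112e+00] [ 5.859   6.6378 -3.641 ] [ 1.5053 -1.0392  0.0695] 0.0116 24.9993
red 5 [276.21803499 163.5948856 ] angle to go cw deg 2.9085994631072936 0.02569692282051708
13.8 [0.5779 0.11   0.0784] [ 3.1395e+00 -5.0000e-04  2.2120e+00] [ 5.0752  6.7145 -4.1131] [ 1.4926 -1.0808 -0.0062] 0.012 24.9992
```

jog_arm --pt "0 0 0 0 0 0 1" --pt "0 0 0 0 0 0 1" --pt "0 0 0 0 0 0 1" --pt "0 0 0 0 0 0 1" --pt "0 0 -0.02 0 0 0 1"

```text
time_s: 14.3
ee_pos: [0.5761, 0.1084, 0.0963]
eef_rot: [-3.138, -0.002, 2.21]
force: [-0.7, -2.0, 0.2]
grip_width: 0.0483
grip_force: 0.0
```

jog_arm --pt "0 0 -0.04 0 0 0 1" --pt "0 0 -0.04 0 0 0 1" --pt "0 0 0 0 0 0 1" --pt "0 0 0 0 0 0 1"

```text
time_s: 14.7
ee_pos: [0.5775, 0.1087, 0.1786]
eef_rot: [3.141, 0.001, 2.21]
force: [-0.8, -2.3, -1.1]
grip_width: 0.0804
grip_force: 0.0
```

```bash
python3 -c "
from h import *
st();reddot();st()"
```

```text
14.7 [0.5775 0.1087 0.1786] [3.1407e+00 6.0000e-04 2.2099e+00] [-0.84   -2.2892 -1.138 ] [-0.0497 -0.1052 -0.0115] 0.0804 0.0
red 5 [276.21212121 163.59779614] angle to go cw deg 2.946499189227211 0.025707408730916988
14.75 [0.577  0.1086 0.1774] [-3.1405e+00 -5.0000e-04  2.2098e+00] [-0.8095 -3.0348 -1.5147] [-0.0974 -0.114   0.0183] 0.0843 0.0
```

jog_arm --pt "0 0 0 0 0 -0.144 1" --pt "0 0 0 0 0 -0.144 1" --pt "0 0 0 0 0 -0.144 1" --pt "0 0 0 0 0 -0.144 1" --pt "0 0 0 0 0 -0.144 1"

```text
time_s: 15.25
ee_pos: [0.5767, 0.1086, 0.1764]
eef_rot: [-3.141, -0.003, 2.936]
force: [0.5, -1.9, 0.4]
grip_width: 0.0937
grip_force: 0.0
```

jog_arm --pt "0 -0.032 0 0 0 0 1" --pt "0 -0.032 0 0 0 0 1" --pt "0 -0.032 0 0 0 0 1" --pt "0 -0.0316 0 0 0 0 1" --pt "0 0 0 0 0 0 1"

```text
time_s: 15.75
ee_pos: [0.5493, -0.0188, 0.1767]
eef_rot: [-3.141, -0.003, 2.927]
force: [-0.1, -1.3, -0.0]
grip_width: 0.0937
grip_force: 0.0
```

jog_arm --pt "0 0 0.03 0 0 0 0.2" --pt "0 0 0.03 0 0 0 0.2" --pt "0 0 0 0 0 0 0.2" --pt "0 0 0 0 0 0 0.2" --pt "0 0 0 0 0 0 0.2"

```text
time_s: 16.25
ee_pos: [0.5511, -0.0159, 0.1196]
eef_rot: [3.141, 0.001, 2.93]
force: [0.2, -2.7, -0.2]
grip_width: 0.0585
grip_force: 0.0
```

Run:
```python
from h import *
from scipy.spatial.transform import Rotation as Ro
st();reddot()
o=ctrl.get_obs();p=o["ee_pos"]; Rt=Ro.from_euler("xyz",o["eef_rot"]).as_matrix(); w=o["grip_width"]
I=ctrl.camera("side")
f=lambda P:np.round((w2p("side",P)-[230,140])*8).tolist()
print("finger tips no bias",f([p+Rt@np.array((sx*.008,s*w/2,0)) for s in(-1,1) for sx in (-1,1)]))
print("bias35",f([p+Rt@np.array((sx*.008,s*w/2,-.035)) for s in(-1,1) for sx in (-1,1)]))
a=cv2.resize(I[140:215,230:310],None,fx=8,fy=8,interpolation=cv2.INTER_CUBIC)
cv2.imwrite("pics/s5.png",cv2.cvtColor(np.clip(a*1.5,0,255).astype(np.uint8),cv2.COLOR_RGB2BGR))
```

```text
16.25 [ 0.5511 -0.0159  0.1196] [3.1414e+00 1.4000e-03 2.9300e+00] [ 0.2033 -2.7124 -0.1691] [-0.0659 -0.1672  0.0137] 0.0585 0.0
red 5 [276.21331522 163.59918478] angle to go cw deg 2.953386240935572 0.02570203023927537
finger tips no bias [[227.0, 506.0], [185.0, 487.0], [314.0, 382.0], [273.0, 363.0]]
bias35 [[220.0, 445.0], [177.0, 426.0], [310.0, 319.0], [268.0, 300.0]]
```

View pics/s5.png

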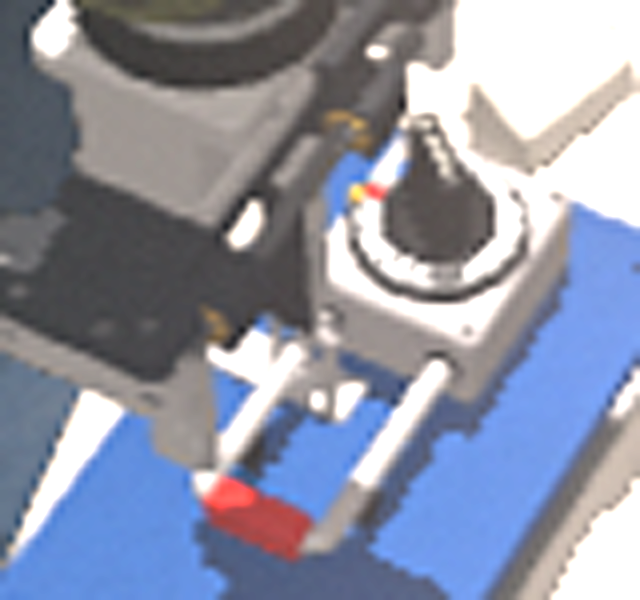

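The crop shows the red dot at the yellow index, at (375,190) and (355,193). The front fingertip edge is at (155–213, 445–468), which confirms a z bias of about 35 mm. Now down to the sleeve.

jog_arm --pt "0 0 0.03 0 0 0 0.2" --pt "0 0 0.03 0 0 0 0.2" --pt "0 0 0.02 0 0 0 0.2" --pt "0 0 0.01 0 0 0 0.2" --pt "0 0 0.006 0 0 0 0.2"

```text
time_s: 16.85
ee_pos: [0.5508, -0.016, 0.0224]
eef_rot: [3.142, 0.0, 2.93]
force: [0.0, -3.0, -1.0]
grip_width: 0.0563
grip_force: 0.0
```

jog_arm --pt "0 0 0 0 0 0 0" --pt "0 0 0 0 0 0 -1" --pt "0 0 0 0 0 0 -1" --pt "0 0 0 0 0 0 -1" --squeeze 10

```text
time_s: 17.25
ee_pos: [0.5508, -0.016, 0.0229]
eef_rot: [3.141, 0.001, 2.93]
force: [-0.0, -2.8, 0.9]
grip_width: 0.0278
grip_force: 0.0
```

jog_arm --pt "0 0 0 0 0 0 -1" --pt "0 0 0 0 0 0 -1" --pt "0 0 0 0 0 0 -1"

```text
time_s: 17.55
ee_pos: [0.5506, -0.016, 0.0225]
eef_rot: [3.142, 0.0, 2.93]
force: [-0.3, -2.6, 0.4]
grip_width: 0.0143
grip_force: 10.0
```

```bash
python3 -c "
from h import *
st();reddot();st()"
```

```text
17.55 [ 0.5506 -0.016   0.0225] [3.1415e+00 2.0000e-04 2.9298e+00] [-0.2607 -2.6355  0.363 ] [-0.0358 -0.1297  0.0235] 0.0143 10.0002
no red
17.6 [ 0.5506 -0.016   0.0225] [3.1416e+00 2.0000e-04 2.9298e+00] [-0.6967 -1.6055  0.4775] [ 0.0057 -0.1349  0.0718] 0.0141 10.0002
```

jog_arm --pt "0 0 0 0 0 0 -1" --pt "0 -0.004 0 0 0 0 -1" --pt "0 -0.006 0 0 0 0 -1" --pt "0 0 0 0 0 0 -1" --squeeze 30

```text
time_s: 18.0
ee_pos: [0.5483, -0.0266, 0.0224]
eef_rot: [-3.141, 0.0, 2.929]
force: [-0.4, -4.6, 2.0]
grip_width: 0.0138
grip_force: 30.0
```

Free to draw. I'm pulling 115 mm in total so the leg also clears the staple.

jog_arm --pt "0 -0.012 0 0 0 0 -1" --pt "0 -0.012 0 0 0 0 -1" --pt "0 -0.012 0 0 0 0 -1" --pt "0 -0.012 0 0 0 0 -1" --pt "0 0 0 0 0 0 -1"

```text
time_s: 18.5
ee_pos: [0.5379, -0.0746, 0.0223]
eef_rot: [-3.141, -0.0, 2.928]
force: [0.5, -3.6, 1.2]
grip_width: 0.0139
grip_force: 30.0
```

jog_arm --pt "0 -0.012 0 0 0 0 -1" --pt "0 -0.012 0 0 0 0 -1" --pt "0 -0.012 0 0 0 0 -1" --pt "0 -0.012 0 0 0 0 -1" --pt "0 -0.009 0 0 0 0 -1"

```text
time_s: 19.0
ee_pos: [0.526, -0.1296, 0.0223]
eef_rot: [-3.142, -0.0, 2.929]
force: [0.0, -2.2, -2.6]
grip_width: 0.0138
grip_force: 30.0
```

jog_arm --pt "0 0 0 0 0 0 -1" --pt "0 0 -0.005 0 0 0 -1" --pt "0 0 -0.01 0 0 0 -1" --pt "0 0 0 0 0 0 -1"

```text
time_s: 19.4
ee_pos: [0.5273, -0.1284, 0.0391]
eef_rot: [-3.141, 0.002, 2.93]
force: [0.9, -2.7, -1.4]
grip_width: 0.0135
grip_force: 30.0
```

Run:
```python
from h import *
st();I=ctrl.camera("side")
a=cv2.resize(I[130:260,180:320],None,fx=4.5,fy=4.5,interpolation=cv2.INTER_CUBIC)
cv2.imwrite("pics/s6.png",cv2.cvtColor(np.clip(a*1.4,0,255).astype(np.uint8),cv2.COLOR_RGB2BGR))
```

```text
19.4 [ 0.5273 -0.1284  0.0391] [-3.1413e+00  2.4000e-03  2.9303e+00] [ 0.8676 -2.7349 -1.3608] [-0.1221 -0.1556 -0.0188] 0.0135 29.9998
```

View pics/s6.png

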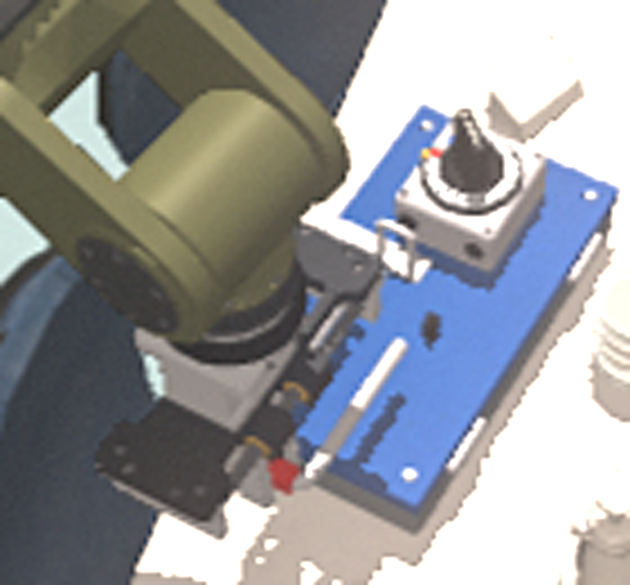

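The shackle is fully out: its leg end at (400,345) is clear of the staple at (395,245), and the red dot is still at the index. Lifting now.

jog_arm --pt "0 0 -0.02 0 0 0 -1" --pt "0 0 -0.03 0 0 0 -1" --pt "0 0 -0.03 0 0 0 -1" --pt "0 0 -0.03 0 0 0 -1" --pt "0 0 -0.03 0 0 0 -1"

```text
time_s: 19.95
ee_pos: [0.5262, -0.1281, 0.1786]
eef_rot: [3.142, 0.0, 2.93]
force: [-0.1, -1.7, -2.0]
grip_width: 0.0138
grip_force: 30.0
```

jog_arm --pt "0 0 -0.02 0 0 0 -1" --pt "0 0 0 0 0 0 -1" --pt "0 0 0 0 0 0 -1" --pt "0 0 0 0 0 0 -1" --pt "0 0 0 0 0 0 -1"

```text
time_s: 20.45
ee_pos: [0.526, -0.1283, 0.196]
eef_rot: [3.141, -0.002, 2.93]
force: [-0.1, -2.9, -2.1]
grip_width: 0.0138
grip_force: 30.0
```

Run:
```python
from h import *
st();reddot()
for n in("top","side"):
    I=ctrl.camera(n); hsv=cv2.cvtColor(I,cv2.COLOR_RGB2HSV).astype(int)
    p=ctrl.get_obs()["ee_pos"]+[0,0,.05]; c=w2p(n,[p])[0]
    m=((hsv[...,0]<9)|(hsv[...,0]>171))&(hsv[...,1]>140)&(hsv[...,2]>60)
    k=np.argwhere(m)[:,::-1]; k=k[np.abs(k-c).max(1)<14]; print(n,c,len(k),k.mean(0) if len(k) else "")
```

```text
20.45 [ 0.526  -0.1283  0.196 ] [ 3.1414e+00 -2.0000e-03  2.9298e+00] [-0.0843 -2.8982 -2.0628] [-0.0708 -0.108   0.0595] 0.0138 29.9998
red 5 [276.21648045 163.59497207] angle to go cw deg 2.913574115633878 0.02570079891984912
top [320.81623453 243.97152159] 0 
side [231.76322882 198.66517257] 39 [235.46153846 200.38461538]
```

jog_arm --pt "0 0 0 0 0 0 -1" --pt "0 0 0 0 0 0 -1" --pt "0 0 0 0 0 0 -1"

```text
time_s: 20.9
ee_pos: [0.5264, -0.1284, 0.1973]
eef_rot: [3.142, -0.0, 2.93]
force: [0.3, -2.0, -2.6]
grip_width: 0.0136
grip_force: 30.0
```

```bash
python3 -c "
from h import *
st();print(ctrl.hand_in())"
```

```text
20.9 [ 0.5264 -0.1284  0.1973] [ 3.1416 -0.      2.9298] [ 0.3212 -1.9505 -2.5767] [-0.1329 -0.1502  0.0038] 0.0136 29.9998
the job is handed in; nothing more can be done
None
```

I handed the job in at 20.9 s, with no verdict returned: the dial went to its end stop and then to the second click with the red dot at the index, and the shackle is drawn out and held up in the gripper at about 0.24 m.

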